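Load a peg rack into a drilling jig past its drop gate

TASK

Load the drilling jig. With one fingertip press the gate's long wooden lever down and hold it, so that the steel gate sinks out of the chute, and meanwhile push the rack of pegs along the chute with another finger, over the gate and home against the end stop; then let go of everything so that the gate springs up fully behind the rack. Only press and push: the rack stays down on the chute floor and is never lifted or tipped, and the other things on the bench are left alone.

Things in the scene. Friction and masses are not known exactly. Their poses are not given: they have to be found in the camera images.
- jig: wooden drilling jig fixed to the bench: a straight open-topped chute. Origin at bench level under the middle of the gate slot; x = the way the rack travels, y = left of that, z up. Chute floor at z = 32 mm, from the open infeed end at x = -250 mm to the end stop at x = +160 mm. Fences 13 mm thick on both sides: inner faces y = +-37 mm, outer +-50 mm, tops z = 60 mm
- gate_slot (a point): middle of the gate's slot, on the chute floor (jig x = 0). The gate is a steel blade 5 mm thick across the chute, standing 14 mm above the floor when up; with the bar held level it is 3 mm below the floor
- plate (a point): top of the aluminium plate with three steel drill bushes that lies across the fences over the far end of the chute, jig x = 52 to 156 mm: underside z = 79 mm, plate top 87 mm (this point), bushes up to 91 mm. The rack goes under it
- gate (a joint): the gate's hinge, rad. Axis across the chute at x = +130 mm, z = 35 mm of the jig. 0 = blade up (sprung shut); pressing the lever bar down raises the value; from 0.108 the blade is below the floor, at 0.131 the bar is level, 0.15 is the lower stop. The spring lifts it again as soon as it is let go. Pressing takes about 0.4 to 1 N at the bar's free end, 1 to 2.5 N beside the gate
- gate_bar: wooden lever bar of the gate, to be pressed down: 24 mm wide, 14 mm thick, outside the left fence, from the hinge (jig x = +130 mm) to its free end (x = -235 mm), y = 52 to 77 mm, middle 64.5 mm. At 0.131 rad it is level, its top at z = 42 mm all along; with the gate up its top rises 0.13 mm per mm from the hinge. Origin on the hinge axis, middle of the chute
- bar_end (a point): middle of the top edge of the lever bar's free end; 90 mm above the bench when the gate is up, 42 mm when held level
- rack: wooden peg rack, a block 150 x 70 x 30 mm with three turned pegs, 22 mm thick, fixed in it and standing 12 mm out of its top; 0.5 to 0.8 kg. It lies loose in the chute before the gate, with 2 mm of play each side; nothing stands behind it. Origin under its centre; x points to its nose (along the jig's x), z up
- rack_nose (a point): middle of the lower edge of the rack's nose, 75 mm ahead of the rack's origin; it belongs against the end stop
- rack_rear (a point): middle of the lower edge of the rack's rear face, 75 mm behind its origin; the rear face is what is pushed. With the rack home it is 10 mm past the middle of the gate
- stop_face (a point): middle of the lower edge of the end stop's face
- dowel: bystander: loose round dowel, 33 x 165 mm, lying on the bench on the far side of the jig (away from the lever). Origin under its centre, long axis y
- tall_block: bystander: loose wooden block 44 x 45 x 68 mm, standing on the far side of the jig (away from the lever). Origin under its centre
- tape_measure: bystander: loose tape measure, 94 x 139 x 41 mm, on the bench past the end-stop end of the jig. Origin under its centre
Not all that is in view belongs to the job. There is more than one size of the rack; the job needs the larger.

How it is judged (in metres and radians):
On the way, in this order (a step that is already met when the one before it is completed fails the run):
1. a finger holds the gate lever down, blade below the chute floor, while the rack's nose is still in front of the gate (value of joint gate above 0.106 rad and contact force between the fingers and gate_bar above 0.2 N and x of rack_nose in the frame of jig below 0 m), for 0.1 s.
2. the rack's nose is past the gate while a finger still holds the lever down (value of joint gate above 0.085 rad and contact force between the fingers and gate_bar above 0.2 N and x of rack_nose in the frame of jig above 0.015 m), for 0.05 s.
At the end, for the whole second after the job is handed in: the rack lies flat on the chute floor with its nose within 4 mm of the end stop, at rest, and the gate has sprung up behind it (joint below 0.02 rad) (x of rack_nose in the frame of stop_face between -0.004 and 0.003 m and z of rack_nose in the frame of jig below 0.035 m and angle between rack's own z axis and vertical below 0.04 rad and value of joint gate below 0.02 rad and linear speed of rack below 0.01 m/s); the robot touches nothing.
It fails at once if the rack was lifted (its underside 8 mm or more off the chute floor) or tipped by more than 0.15 rad (z of rack in the frame of jig above 0.04 m or angle between rack's own z axis and vertical above 0.15 rad).
It fails at once if a bystander (dowel, tall block or tape measure) was moved by more than 25 mm (distance of any of dowel, tall_block, tape_measure from where it was at the start of the episode above 0.025 m).
It also fails if it takes over 40 s, if anything falls off the work surface, if the arm or the gripper's body presses on something with over 40 N, if the wrist force passes 120 N, or if a joint passes its speed limit or range.

ROBOT

A 6-joint arm with a two-finger parallel gripper is mounted at the origin on the work surface; the furniture and walls round the work are solid. World frame = base frame: x ahead of the robot, y to its left, z up, the work surface at z = 0. Lengths are in m, angles in degrees, forces in N, time in s.
With the tool pointing down it reaches from about 0.25 to 0.775 m from the base axis. Payload 4 kg.
Tool frame: the origin (TCP) lies midway between the tips of the shut fingers; the grasp point (between the pads) lies 19 mm behind it; x points along the fingers, z is the direction in which the jaws open and shut, and the axes are right-handed (so a half turn about x gives the same grasp; the last joint's range is limited). The gripper opens to 94 mm and grips with 3 to 60 N. Pads are 16 mm wide; open, the fingers measure 119 mm over their backs; the gripper's body (75 mm by 177 mm) begins 78 mm behind the grasp point.
Start: joints at [-81.366, 4.996, 78.535, -0, 96.463, -5.907], TCP at [0.138, -0.532, 0.206] pointing down, gripper open.
Joint ranges: [-177.83, 177.83], [-43.37, 116.18], [15.69, 146.23], [-61.86, 241.86], [9.47, 152.12], [-147.06, 147.06]. Speed limits (degrees/s): [159.86, 159.86, 180, 180, 180, 180].

INTERFACE

Orientations are given as [roll, pitch, yaw] about the fixed x, y, z axes, in that order (R = Rz(yaw) Ry(pitch) Rx(roll)).
In Python, from rig import arm, cams, order gives the robot as it stands.
- The arm moves only by the tool jog_arm, never from a script. Its argument "motion" is a list of rows, each a list of 7 numbers: the turn, a rotation vector about the tool's x, y, z in rad, then the shift along the tool's x, y, z in m, then the opening, from -1 (shut) to 1 (fully open). In form: [[wx, wy, wz, x, y, z, gripper], ...]. A call has exactly 5 rows; each row is the pose to reach, as a shift and turn from the pose measured when the call began, along the tool's axes at that moment; what a row does not reach only later rows make up. A row lasts 1/12 s, in which the tool goes at most 41.7 mm and 7.16 degrees, less where a joint would pass 70% of its speed; a pose out of reach is approached as far as the arm can. A call with a gripper value outside its range is refused whole. The fingers move at their own pace and stop on an object; "squeeze" is the grip in N (left out, the last holds). Time passes only in rows, so rows that repeat a pose let the fingers close, or fill a call up. It gives the time, the measured TCP pose, the force and the opening at its end, in the units of the state.
- arm.read_state(): the state, without advancing time (a new reading comes with each control period).
- cams.camera(name): name is "scene" or "side" or "wrist"; returns a dict with "pixels" (384x512x3 uint8, red, green, blue), "fx", "fy", "cx", "cy" (pixels), "R" (3x3) and "t" (3): a world point X has camera coordinates R X + t; the wrist camera has in their place "mount" (4x4, takes a point from camera to tool coordinates, whose origin is the TCP and whose axes are the tool frame's). Camera axes: x right, y down, z forward; pixel columns grow to the right and rows downward; lengths in m; the calibration is good to about 2 mm. A picture is of the moment at which its call begins: read the wrist's pose just before it. There is no depth.
- order.finish_job(): hands the job in, once; it reports no verdict.
The state is a dict: "clock": time; "joint_pos": joint angles; "joint_velocities": joint speeds; "tau": joint torques, N m; "tcp_pos": TCP position; "orientation": TCP orientation; "force": force on the tool from outside, world axes, zero at the start; "torque": the same for the moment, N m; "width": opening from 0.0 (shut) to 1.0 (fully open).
Only numpy, scipy, OpenCV 4.12 (cv2) and the standard library are available. Lean on these libraries where they do the work, as an engineer would, in place of code of your own. Each camera call takes 0.05 s, during which the arm holds its last target.

## Working session

There is one attempt and no reset: what is moved stays moved. The work goes in short steps, Python scripts to look and compute and a tool call to move; the robot and the scene stay as the last step left them, time stands still between calls to the robot, and variables do not carry over. Pictures are saved under pics/ and viewed, and the job is handed in when it is done.

Besides the shell and the picture viewer there is one more tool, called after "Call:" as a command line: name --pt "numbers of a row" for each row, then --argument value for the rest. jog_arm: Moves the arm, as the interface text tells. Its arguments: {"type":"object","properties":{"motion":{"type":"array"},"squeeze":{"type":"number"}},"required":["motion"]}

```bash
ls; mkdir -p pics; python3 - <<'E'
from rig import arm,cams,order
import cv2
print(arm.read_state())
for n in("scene","side","wrist"):
    c=cams.camera(n); cv2.imwrite(f"pics/{n}0.png",c["pixels"][:,:,::-1])
    print(n,{k:v for k,v in c.items() if k!="pixels"})
E
```

```text
pics
{'clock': 0.0, 'joint_pos': array([-8.13666622e+01,  5.03954295e+00,  7.86224076e+01, -2.17952972e-03,
        9.64622652e+01, -5.90467587e+00]), 'joint_velocities': array([-0.0121117 ,  0.11237011,  0.04974504,  0.02451768, -0.05787249,
        0.11564287]), 'tau': array([ 4.65794637e-04, -3.40184855e+01, -3.02423787e+01,  7.18507846e-02,
        3.29691439e-02, -1.60454770e-04]), 'tcp_pos': array([ 0.13798754, -0.53185628,  0.20432073]), 'orientation': array([175.09440949,  89.8757654 ,  99.63218022]), 'force': array([-0.66924032,  0.09594876,  0.24262132]), 'torque': array([-0.00514546, -0.01285995, -0.04300466]), 'width': 0.999890029109299}
scene {'fx': 413.400751172812, 'fy': 413.400751172812, 'cx': 246.16612394911328, 'cy': 196.1176655595918, 'R': array([[-0.87225879, -0.48900022, -0.006587  ],
       [-0.2893565 ,  0.52690724, -0.79915053],
       [ 0.39425552, -0.69516009, -0.60109487]]), 't': array([0.52304935, 0.23184682, 0.85866415])}
side {'fx': 359.78254473402296, 'fy': 359.78254473402296, 'cx': 257.7360613388991, 'cy': 188.7600831752096, 'R': array([[-0.82198079, -0.56936227,  0.01319817],
       [-0.33196877,  0.46017127, -0.82343132],
       [ 0.46275731, -0.68122611, -0.56726243]]), 't': array([0.4921354 , 0.21330278, 0.71129959])}
wrist {'fx': 272.95941316898853, 'fy': 272.95941316898853, 'cx': 250.89278714117097, 'cy': 189.08982370469434, 'mount': array([[ 3.40265934e-04, -2.71090676e-01,  9.62553754e-01,
        -1.79139401e-01],
       [-1.13798946e-03, -9.62553292e-01, -2.71090144e-01,
         7.75937571e-02],
       [ 9.99999295e-01, -1.00313329e-03, -6.36022427e-04,
         1.10607620e-03],
       [ 0.00000000e+00,  0.00000000e+00,  0.00000000e+00,
         1.00000000e+00]])}
```

View pics/scene0.png

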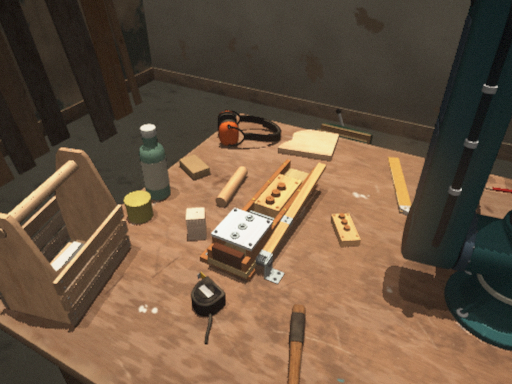

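View pics/side0.png

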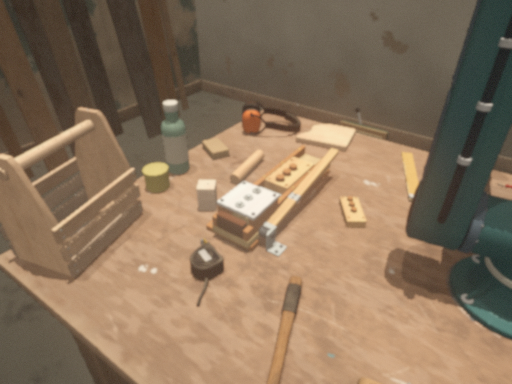

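View pics/wrist0.png

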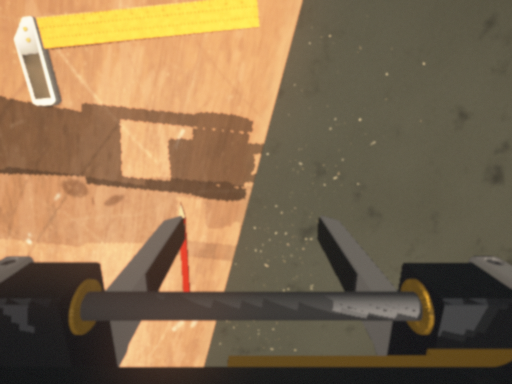

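```bash
python3 - <<'E'
import cv2
a=cv2.imread("pics/scene0.png")[145:290,190:370]
cv2.imwrite("pics/crop1.png",cv2.resize(a,None,fx=4.1,fy=4.1,interpolation=cv2.INTER_CUBIC))
a=cv2.imread("pics/side0.png")[135:265,200:380]
cv2.imwrite("pics/crop2.png",cv2.resize(a,None,fx=4.1,fy=4.1,interpolation=cv2.INTER_CUBIC))
E
```

```text
(no output)
```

View pics/crop1.png

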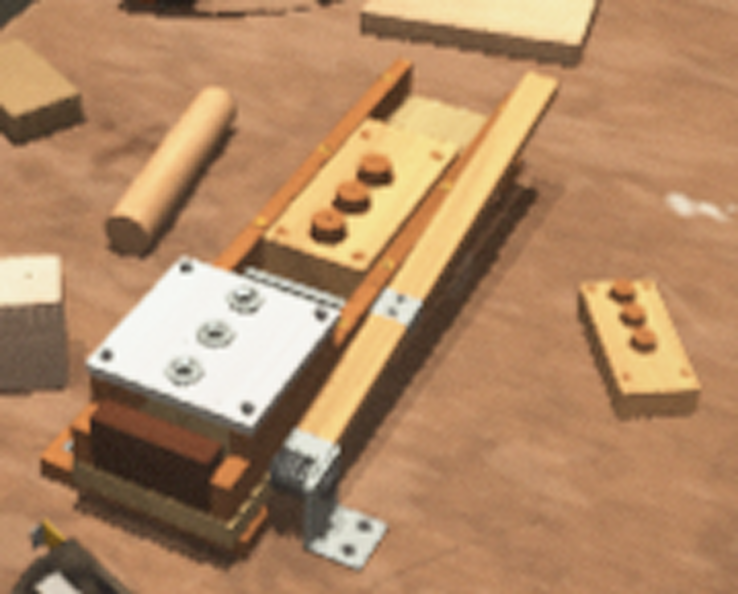

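View pics/crop2.png

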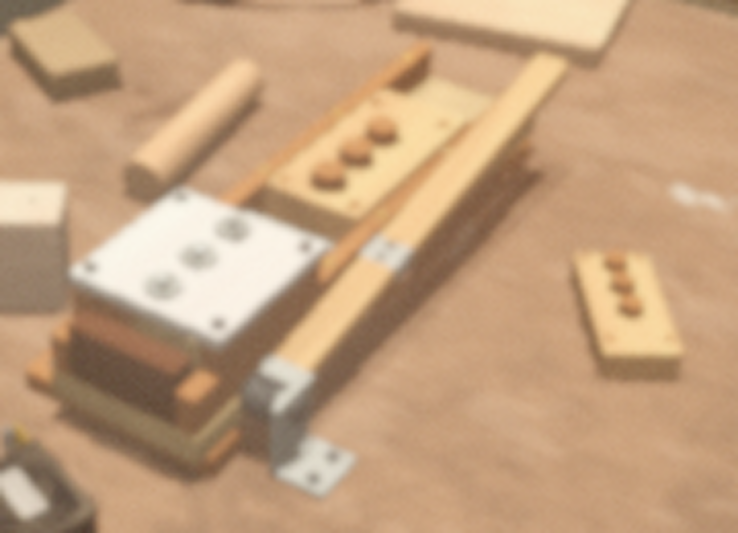

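```bash
cat > h.py <<'E'
import numpy as np, cv2
from rig import arm,cams,order
def cast(c,uv,z):
    d=c["R"].T@np.array([(uv[0]-c["cx"])/c["fx"],(uv[1]-c["cy"])/c["fy"],1]); o=-c["R"].T@c["t"]
    return o+d*(z-o[2])/d[2]
def proj(c,X):
    p=c["R"]@np.asarray(X)+c["t"]; return np.array([c["fx"]*p[0]/p[2]+c["cx"],c["fy"]*p[1]/p[2]+c["cy"]])
E
python3 - <<'E'
from h import *
np.set_printoptions(precision=4,suppress=True)
s=cams.camera("scene"); 
print("camC",-s["R"].T@s["t"])
f=lambda u,v:(u/4.1+190-.4,v/4.1+145-.4)
g=lambda u,v:(u/4.1+200-.4,v/4.1+135-.4)
d=cams.camera("side")
for n,c,P in(("scene",s,[f(88,362),f(183,258),f(343,303),f(255,427)]),("side",d,[g(70,270),g(180,185),g(332,243),g(220,347)])):
    W=np.array([cast(c,p,.087) for p in P]);print(n,W[:,:2],W.mean(0)[:2])
    far=(W[1]+W[2])/2;near=(W[0]+W[3])/2
    v=near-far;print(np.linalg.norm(v),np.degrees(np.arctan2(v[1],v[0])),"width",np.linalg.norm(W[1]-W[2]),np.linalg.norm(W[0]-W[3]))
print("barend",cast(s,f(543,75),.09),cast(d,g(553,57),.09))
print("bar hinge end top z=.042",cast(s,f(315,440),.049))
print("rack nose top (z62)",cast(s,f(263,238),.062),cast(s,f(362,268),.062),"rear",cast(s,f(362,120),.062),cast(s,f(460,150),.062))
print("side",cast(d,g(262,187),.062),cast(d,g(355,220),.062))
print("tall",cast(s,f(20,275),.068),"dowel",cast(s,f(170,165),.033))
E
```

```text
camC [0.1848 0.7305 0.7049]
scene [[0.5919 0.1723]
 [0.5929 0.0695]
 [0.4928 0.061 ]
 [0.4885 0.1726]] [0.5415 0.1189]
0.10723882261114623 91.3879207315638 width 0.10043829402096345 0.10342453597017592
side [[0.5912 0.1763]
 [0.5932 0.0716]
 [0.4871 0.0695]
 [0.4852 0.1825]] [0.5392 0.125 ]
0.10884431128220014 91.01122879125809 width 0.10612186267471817 0.1061830687968447
barend [ 0.4789 -0.2148  0.09  ] [ 0.4778 -0.2062  0.09  ]
bar hinge end top z=.042 [0.4737 0.1313 0.049 ]
rack nose top (z62) [0.5761 0.0018 0.062 ] [ 0.5097 -0.001   0.062 ] rear [ 0.5794 -0.1453  0.062 ] [ 0.5071 -0.1444  0.062 ]
side [0.5729 0.0125 0.062 ] [0.506  0.0097 0.062 ]
tall [0.6823 0.11   0.068 ] dowel [ 0.6884 -0.072   0.033 ]
```

```bash
cat >> h.py <<'E'
from scipy.spatial.transform import Rotation as Ro
np.set_printoptions(precision=4,suppress=True)
def pose():
    s=arm.read_state(); return Ro.from_euler("xyz",s["orientation"],degrees=True).as_matrix(),s["tcp_pos"],s
def plan(target,jaw,steps=None):
    # jaw: desired world direction of tool z (tool x = down)
    R,p,s=pose(); x=np.array([0,0,-1.]); z=np.r_[jaw,0.]/np.linalg.norm(jaw)
    if z@R[:,2]<0: z=-z
    Rt=np.c_[x,np.cross(z,x),z]
    w=Ro.from_matrix(R.T@Rt).as_rotvec(); d=R.T@(np.array(target)-p)
    print("R",R.round(3).tolist(),"p",p,"t",s["clock"],"F",s["force"],"w",s["width"])
    print("turn",w,"shift",d,"deg",np.degrees(np.linalg.norm(w)),"rows",np.linalg.norm(d)/.0417)
E
python3 - <<'E'
from h import *
plan([.511,-.19,.25],[1,-0.0])
E
```

```text
R [[-0.0, 0.968, 0.251], [0.001, 0.251, -0.968], [-1.0, 0.0, -0.001]] p [ 0.1381 -0.5321  0.2049] t 0.25 F [-0.4327  0.0298 -0.058 ] w 0.999246959480925
turn [-1.317  -0.0008 -0.0007] shift [-0.0448  0.4469 -0.2376] deg 75.4573412574252 rows 12.184962458257013
```

Call:
jog_arm --pt "-0.12 0 0 -0.02 0.034 -0.018 1" --pt "-0.24 0 0 -0.045 0.068 -0.036 1" --pt "-0.36 0 0 -0.045 0.102 -0.054 1" --pt "-0.48 0 0 -0.045 0.136 -0.072 1" --pt "-0.6 0 0 -0.045 0.17 -0.09 1"

```text
clock: 0.67
tcp_pos: [0.2812, -0.4012, 0.2509]
orientation: [13.2, 89.9, -27.6]
force: [-0.5, -0.9, -0.5]
width: 0.997
```

```bash
python3 -c "
from h import *
plan([.511,-.19,.25],[1,-0.0])"
```

```text
R [[0.001, 0.653, 0.757], [-0.001, 0.757, -0.653], [-1.0, 0.0, 0.001]] p [ 0.2812 -0.4012  0.2509] t 0.6667 F [-0.4928 -0.8524 -0.4965] w 0.9968849887398337
turn [-0.7116  0.0012  0.0001] shift [0.0011 0.31   0.0361] deg 40.77335246466846 rows 7.484356745540833
```

Call:
jog_arm --pt "-0.12 0 0 0 0.04 0.005 0.1" --pt "-0.24 0 0 0 0.08 0.01 0.1" --pt "-0.36 0 0 0 0.12 0.015 0.1" --pt "-0.48 0 0 0 0.16 0.02 0.1" --pt "-0.6 0 0 0 0.2 0.023 0.1"

```text
clock: 1.08
tcp_pos: [0.4305, -0.2632, 0.251]
orientation: [-26.1, 89.9, -32.2]
force: [1.1, -1.4, -0.5]
width: 0.682
```

```bash
python3 -c "
from h import *
plan([.511,-.19,.25],[1,-0.0])"
```

```text
R [[0.001, 0.106, 0.994], [-0.001, 0.994, -0.106], [-1.0, -0.001, 0.001]] p [ 0.4305 -0.2632  0.251 ] t 1.0833 F [ 1.1122 -1.3775 -0.5255] w 0.6820716552498792
turn [-0.1057  0.0013  0.0007] shift [0.001  0.0813 0.0724] deg 6.0591214448221065 rows 2.610082593567162
```

Call:
jog_arm --pt "-0.1 0 0 0 0.025 0.02 0.1" --pt "-0.106 0.001 0 0 0.055 0.048 0.1" --pt "-0.106 0.001 0 0 0.081 0.072 0.1" --pt "-0.106 0.001 0 0 0.081 0.072 0.1" --pt "-0.106 0.001 0 0.001 0.081 0.072 0.1"

```text
clock: 1.5
tcp_pos: [0.5114, -0.1889, 0.2495]
orientation: [-139.4, 89.9, -139.1]
force: [-0.3, 0.5, 0.1]
width: 0.55
```

```bash
python3 -c "
from h import *
plan([.511,-.19,.25],[1,-0.0])
for n in('wrist','scene'):
    c=cams.camera(n); cv2.imwrite('pics/'+n+'1.png',c['pixels'][:,:,::-1])"
```

```text
R [[-0.001, -0.004, 1.0], [-0.001, 1.0, 0.004], [-1.0, -0.001, -0.001]] p [ 0.5114 -0.1889  0.2495] t 1.5 F [-0.2529  0.4539  0.0807] w 0.5497713518754571
turn [ 0.0039 -0.0007  0.0006] shift [-0.0004 -0.0011 -0.0004] deg 0.22830180606294795 rows 0.030395352571404945
```

View pics/wrist1.png

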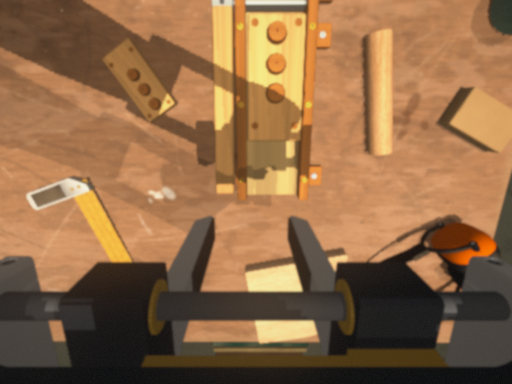

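View pics/scene1.png

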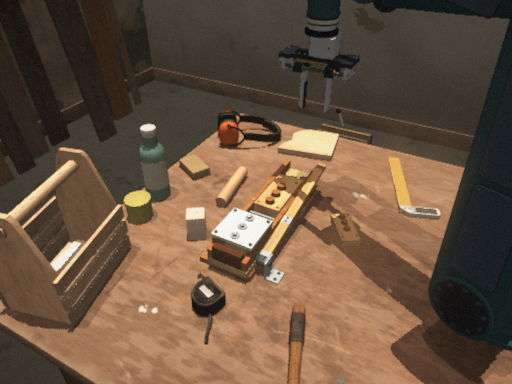

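```bash
python3 - <<'E'
import cv2
a=cv2.imread("pics/wrist1.png")[0:205,195:345]
cv2.imwrite("pics/crop3.png",cv2.resize(a,None,fx=2.9,fy=2.9,interpolation=cv2.INTER_CUBIC))
E
```

```text
(no output)
```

View pics/crop3.png

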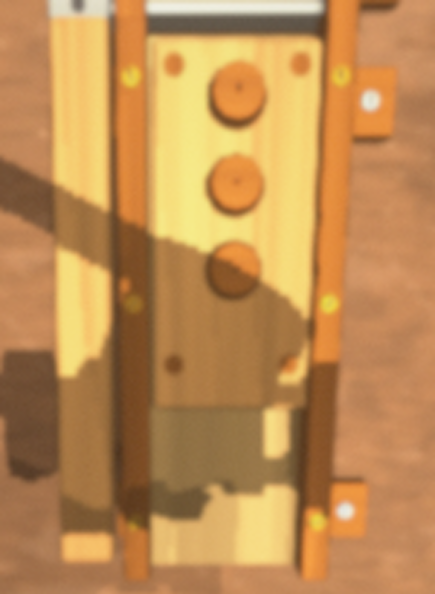

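```bash
cat >> h.py <<'E'
def wcast(uv,z,R,p,c):
    d=np.array([(uv[0]-c["cx"])/c["fx"],(uv[1]-c["cy"])/c["fy"],1]); M=c["mount"]
    o=R@M[:3,3]+p; d=R@(M[:3,:3]@d); return o+d*(z-o[2])/d[2]
E
python3 - <<'E'
from h import *
R,p,s=pose(); c=cams.camera("wrist")
f=lambda u,v:(u/2.9+195-.3,v/2.9-.3)
for n,u,v,z in [("rackrearL",152,407,.062),("rackrearR",306,407,.062),("noseL",150,37,.062),("noseR",322,37,.062),("barendL",62,561,.09),("barendR",113,561,.09),
 ("fenceLout",125,578,.06),("fenceLin",150,578,.06),("fenceRin",302,578,.06),("fenceRout",327,578,.06),("floorend",224,566,.032),("fenceLin far",146,12,.06),("fenceRin far",325,12,.06),("gateplate/bar 0",50,15,.062),("bar0R",108,15,.062)]:
    print(n,wcast(f(u,v),z,R,p,c))
E
```

```text
rackrearL [ 0.5037 -0.1486  0.062 ]
rackrearR [ 0.5743 -0.1487  0.062 ]
noseL [0.5036 0.0003 0.062 ]
noseR [0.5736 0.0002 0.062 ]
barendL [ 0.4636 -0.2139  0.09  ]
barendR [ 0.4864 -0.2139  0.09  ]
fenceLout [ 0.4901 -0.2315  0.06  ]
fenceLin [ 0.5023 -0.2315  0.06  ]
fenceRin [ 0.5766 -0.2316  0.06  ]
fenceRout [ 0.5889 -0.2316  0.06  ]
floorend [ 0.5406 -0.2339  0.032 ]
fenceLin far [0.502  0.0098 0.06  ]
fenceRin far [0.5747 0.0097 0.06  ]
gateplate/bar 0 [0.4632 0.0082 0.062 ]
bar0R [0.4867 0.0081 0.062 ]
```

Call:
jog_arm --pt "0 0 0 0.03 0.02 -0.005 0.1" --pt "0 0 0 0.06 0.02 -0.005 0.1" --pt "0 0 0 0.09 0.02 -0.005 0.1" --pt "0 0 0 0.12 0.02 -0.005 0.1" --pt "0 0 0 0.145 0.02 -0.005 0.1"

```text
clock: 2.07
tcp_pos: [0.5031, -0.1723, 0.103]
orientation: [-151.5, 89.9, -151.7]
force: [0.5, 0.4, -0.4]
width: 0.549
```

```bash
python3 -c "
from h import *
plan([.5065,-.169,.042],[1,0.004])
for n in('wrist','scene'):
    c=cams.camera(n); cv2.imwrite('pics/'+n+'2.png',c['pixels'][:,:,::-1])"
```

```text
R [[-0.002, 0.004, 1.0], [-0.001, 1.0, -0.004], [-1.0, -0.001, -0.002]] p [ 0.5031 -0.1723  0.103 ] t 2.0667 F [ 0.5453  0.3539 -0.4061] w 0.5490749176328213
turn [-0.0076 -0.0016  0.0009] shift [0.061  0.0033 0.0035] deg 0.4497117041280742 rows 1.4678896731514943
```

View pics/wrist2.png

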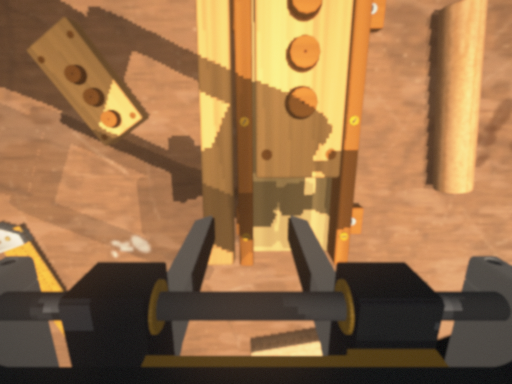

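Call:
jog_arm --pt "-0.007 0 0 0.006 0.003 0.0035 0.1" --pt "-0.007 0 0 0.02 0.003 0.0035 0.1" --pt "-0.007 0 0 0.036 0.003 0.0035 0.1" --pt "-0.007 0 0 0.052 0.003 0.0035 0.1" --pt "-0.007 0 0 0.0615 0.003 0.0035 0.1"

```text
clock: 2.58
tcp_pos: [0.5043, -0.1689, 0.0393]
orientation: [167.5, 89.6, 167.6]
force: [0.4, -0.3, 0.1]
width: 0.552
```

```bash
python3 -c "
from h import *
plan([.5065,-.169,.042],[1,0.004])
for n in('wrist','scene'):
    c=cams.camera(n); cv2.imwrite('pics/'+n+'3.png',c['pixels'][:,:,::-1])
a=cv2.imread('pics/scene3.png')[145:290,190:370]
cv2.imwrite('pics/crop4.png',cv2.resize(a,None,fx=4,fy=4,interpolation=cv2.INTER_CUBIC))"
```

```text
R [[-0.007, -0.003, 1.0], [0.002, 1.0, 0.003], [-1.0, 0.002, -0.007]] p [ 0.5043 -0.1689  0.0393] t 2.5833 F [ 0.401  -0.2845  0.092 ] w 0.5520745645769768
turn [-0.0014 -0.0073 -0.0016] shift [-0.0028 -0.0001  0.0021] deg 0.43816230293565017 rows 0.08373889653824011
```

View pics/wrist3.png

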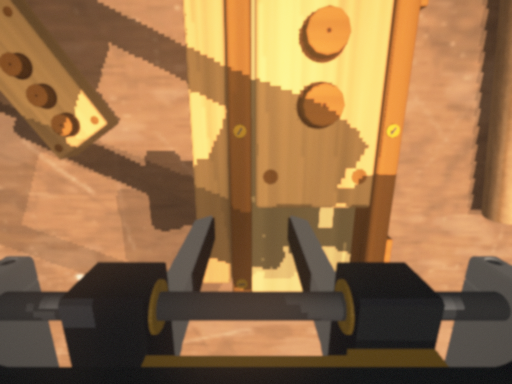

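View pics/crop4.png

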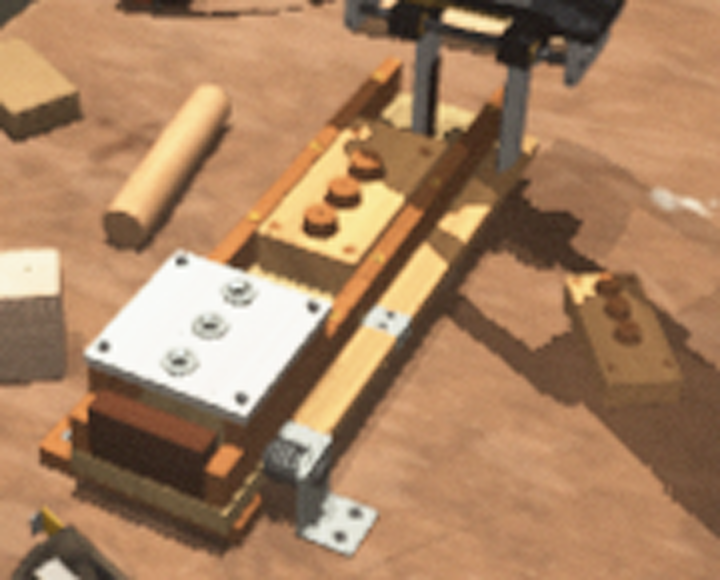

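Call:
jog_arm --pt "0 -0.007 0 -0.002 0.006 0.002 0.1" --pt "0 -0.007 0 -0.002 0.014 0.002 0.1" --pt "0 -0.007 0 -0.002 0.022 0.002 0.1" --pt "0 -0.007 0 -0.002 0.03 0.002 0.1" --pt "0 -0.007 0 -0.002 0.038 0.002 0.1"

```text
clock: 3.1
tcp_pos: [0.5066, -0.1316, 0.0426]
orientation: [-74.6, 89.9, -74.5]
force: [-0.7, -5.5, 1.7]
width: 0.549
```

```bash
python3 -c "
from h import *
plan([.5065,.021,.0415],[1,0.004])"
```

```text
R [[0.001, -0.002, 1.0], [-0.002, 1.0, 0.002], [-1.0, -0.002, 0.001]] p [ 0.5066 -0.1316  0.0426] t 3.1 F [-0.748  -5.5106  1.6804] w 0.5487497587562408
turn [-0.0015  0.0005  0.0019] shift [0.0008 0.1526 0.0003] deg 0.14353727184173243 rows 3.658995507911645
```

Call:
jog_arm --pt "0 0 0 0.001 0.008 0 0.1" --pt "0 0 0 0.001 0.016 0 0.1" --pt "0 0 0 0.001 0.024 0 0.1" --pt "0 0 0 0.001 0.032 0 0.1" --pt "0 0 0 0.001 0.04 0 0.1"

```text
clock: 3.52
tcp_pos: [0.5074, -0.0923, 0.043]
orientation: [-59.1, 89.6, -59.0]
force: [-0.3, -6.3, 2.0]
width: 0.551
```

```bash
python3 -c "
from h import *
plan([.5065,.021,.0415],[1,0.004])
c=cams.camera('scene'); cv2.imwrite('pics/scene4.png',c['pixels'][:,:,::-1])
a=cv2.imread('pics/scene4.png')[145:290,190:370]
cv2.imwrite('pics/crop5.png',cv2.resize(a,None,fx=4,fy=4,interpolation=cv2.INTER_CUBIC))"
```

```text
R [[0.003, -0.002, 1.0], [-0.005, 1.0, 0.002], [-1.0, -0.005, 0.003]] p [ 0.5074 -0.0923  0.043 ] t 3.5167 F [-0.3195 -6.313   2.019 ] w 0.5514044429386041
turn [-0.0016  0.0033  0.0055] shift [ 0.0009  0.1133 -0.0007] deg 0.3777155112438459 rows 2.716448644540177
```

View pics/crop5.png

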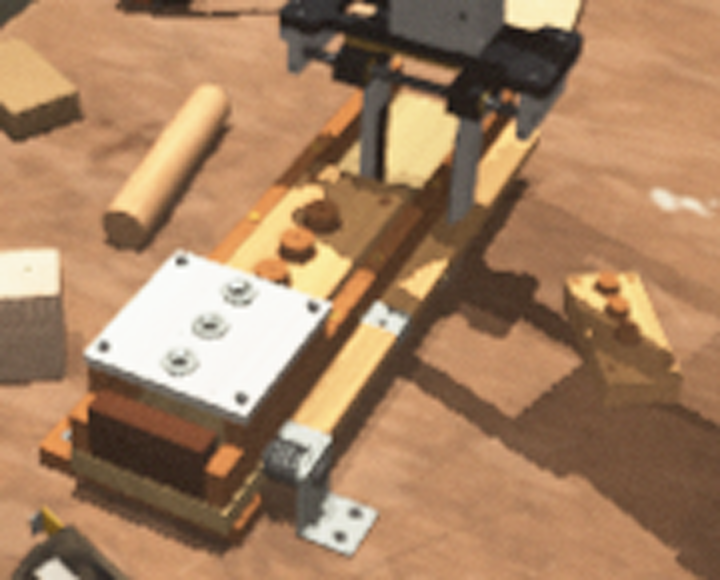

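Call:
jog_arm --pt "0 0.003 0.005 0.002 0.008 -0.001 0.1" --pt "0 0.003 0.005 0.002 0.016 -0.001 0.1" --pt "0 0.003 0.005 0.002 0.024 -0.001 0.1" --pt "0 0.003 0.005 0.002 0.032 -0.001 0.1" --pt "0 0.003 0.005 0.002 0.04 -0.001 0.1"

```text
clock: 3.98
tcp_pos: [0.5077, -0.0521, 0.0429]
orientation: [-36.2, 89.7, -36.0]
force: [0.6, -8.6, 4.5]
width: 0.549
```

```bash
python3 -c "
from h import *
plan([.5065,.021,.0415],[1,0.004])"
```

```text
R [[0.004, -0.003, 1.0], [-0.003, 1.0, 0.003], [-1.0, -0.003, 0.004]] p [ 0.5077 -0.0521  0.0429] t 3.9833 F [ 0.6211 -8.6225  4.5246] w 0.5492975302736193
turn [-0.0011  0.0042  0.0031] shift [ 0.0012  0.0731 -0.001 ] deg 0.30300081993859396 rows 1.7542713010538016
```

Call:
jog_arm --pt "0 0.004 0.003 0.001 0.007 -0.001 0.1" --pt "0 0.004 0.003 0.001 0.014 -0.001 0.1" --pt "0 0.004 0.003 0.001 0.022 -0.001 0.1" --pt "0 0.004 0.003 0.001 0.03 -0.001 0.1" --pt "0 0.004 0.003 0.001 0.038 -0.001 0.1"

```text
clock: 4.4
tcp_pos: [0.5073, -0.0151, 0.043]
orientation: [-58.1, 89.8, -57.9]
force: [-0.0, -6.6, 3.7]
width: 0.557
```

```bash
python3 -c "
from h import *
plan([.5065,.021,.0415],[1,0.004])
c=cams.camera('scene'); cv2.imwrite('pics/scene5.png',c['pixels'][:,:,::-1])
a=cv2.imread('pics/scene5.png')[145:290,190:370]
cv2.imwrite('pics/crop6.png',cv2.resize(a,None,fx=4,fy=4,interpolation=cv2.INTER_CUBIC))
c=cams.camera('wrist'); cv2.imwrite('pics/wrist5.png',c['pixels'][:,:,::-1])
"
```

```text
R [[0.002, -0.003, 1.0], [-0.003, 1.0, 0.003], [-1.0, -0.003, 0.002]] p [ 0.5073 -0.0151  0.043 ] t 4.4 F [-0.0488 -6.5592  3.7363] w 0.5572484014978694
turn [-0.0013  0.0021  0.0035] shift [ 0.0013  0.0361 -0.0007] deg 0.24513531320629656 rows 0.8665224253982202
```

View pics/crop6.png

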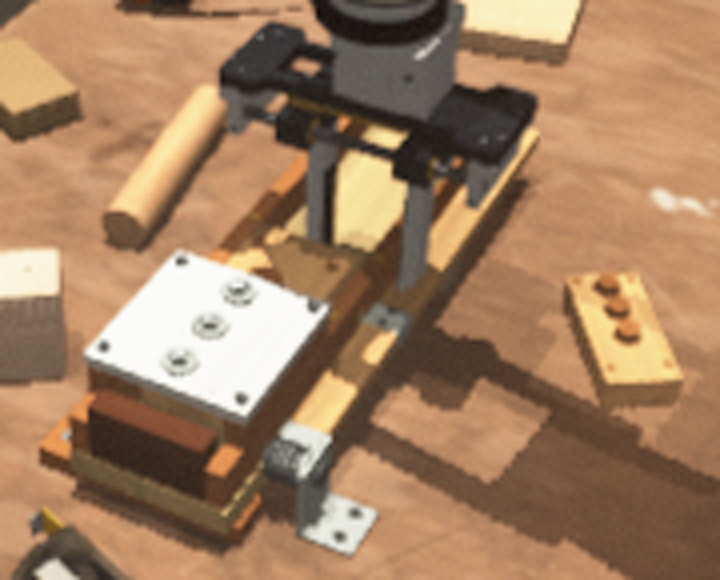

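View pics/wrist5.png

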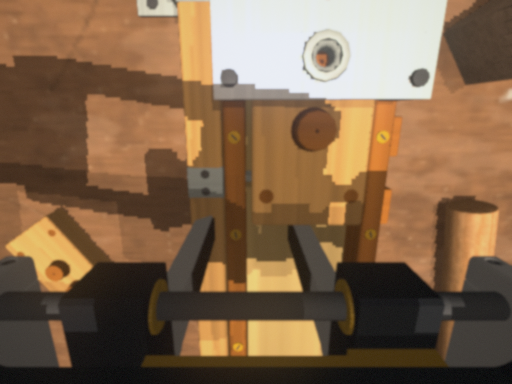

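```bash
python3 -c "
from h import *
R,p,s=pose();c=cams.camera('wrist')
for uv,z in [((205,167),.042),((205,195),.042),((188,180),.042),((223,180),.042),((310,226),.062),((320,99),.087)]: print(uv,wcast(uv,z,R,p,c))
a=cv2.imread('pics/wrist5.png')[140:260,160:310]
cv2.imwrite('pics/crop7.png',cv2.resize(a,None,fx=5,fy=5,interpolation=cv2.INTER_CUBIC))
"
```

```text
(205, 167) [0.4752 0.0289 0.042 ]
(205, 195) [0.4744 0.0093 0.042 ]
(188, 180) [0.4633 0.0199 0.042 ]
(223, 180) [0.4871 0.02   0.042 ]
(310, 226) [ 0.5435 -0.005   0.062 ]
(320, 99) [0.5383 0.0704 0.087 ]
```

View pics/crop7.png

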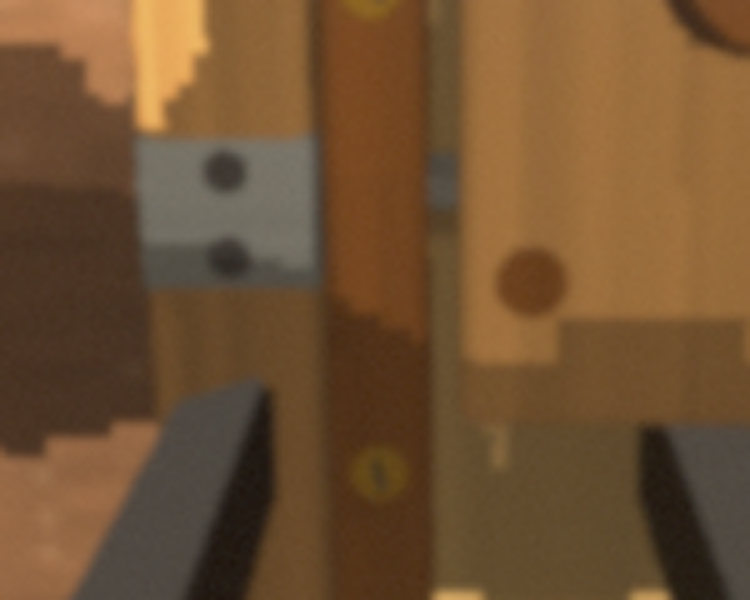

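Call:
jog_arm --pt "-0.09 0.002 0.003 0.001 0 -0.001 0.1" --pt "-0.18 0.002 0.003 0.001 0 -0.002 0.1" --pt "-0.27 0.002 0.003 0.001 0 -0.003 0.1" --pt "-0.36 0.002 0.003 0.001 0 -0.003 0.1" --pt "-0.44 0.002 0.003 0.001 0 -0.003 0.1"

```text
clock: 4.97
tcp_pos: [0.5068, -0.0145, 0.0428]
orientation: [-14.3, 89.7, 11.3]
force: [4.9, -5.5, 0.3]
width: 0.55
```

```bash
python3 -c "
from h import *
plan([.5045,.0055,.0415],[.906,0.423])
c=cams.camera('wrist'); cv2.imwrite('pics/wrist6.png',c['pixels'][:,:,::-1])
"
```

```text
R [[0.006, -0.432, 0.902], [0.001, 0.902, 0.432], [-1.0, -0.001, 0.006]] p [ 0.5068 -0.0145  0.0428] t 4.9667 F [ 4.9096 -5.4704  0.2653] w 0.5497317455689736
turn [0.0101 0.0056 0.0014] shift [0.0014 0.019  0.0066] deg 0.6646045251332385 rows 0.4833139450149202
```

View pics/wrist6.png

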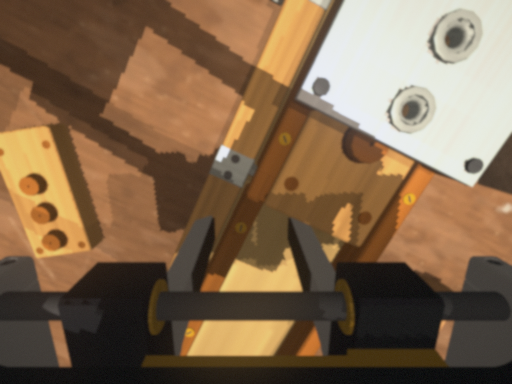

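Call:
jog_arm --pt "0 0.005 0 0.001 0.005 0.001 0.1" --pt "0 0.005 0 0.001 0.0085 0.002 0.1" --pt "0 0.005 0 0.001 0.012 0.0035 0.1" --pt "0 0.005 0 0.001 0.0155 0.005 0.1" --pt "0 0.005 0 0.001 0.019 0.0067 0.1"

```text
clock: 5.43
tcp_pos: [0.5064, 0.0033, 0.0429]
orientation: [-69.3, 89.6, -43.6]
force: [3.7, -8.0, 2.0]
width: 0.549
```

```bash
python3 -c "
from h import *
plan([.5045,.0075,.0415],[.906,0.423])
c=cams.camera('scene'); cv2.imwrite('pics/scene7.png',c['pixels'][:,:,::-1])
a=cv2.imread('pics/scene7.png')[145:290,190:370]
cv2.imwrite('pics/crop8.png',cv2.resize(a,None,fx=4,fy=4,interpolation=cv2.INTER_CUBIC))
c=cams.camera('wrist'); cv2.imwrite('pics/wrist7.png',c['pixels'][:,:,::-1])
"
```

```text
R [[0.006, -0.434, 0.901], [-0.005, 0.901, 0.434], [-1.0, -0.007, 0.003]] p [0.5064 0.0033 0.0429] t 5.4333 F [ 3.737  -7.9566  1.9562] w 0.548817003038249
turn [0.0119 0.0027 0.0071] shift [0.0014 0.0046 0.0001] deg 0.8087731261285844 rows 0.11524599605419943
```

View pics/crop8.png

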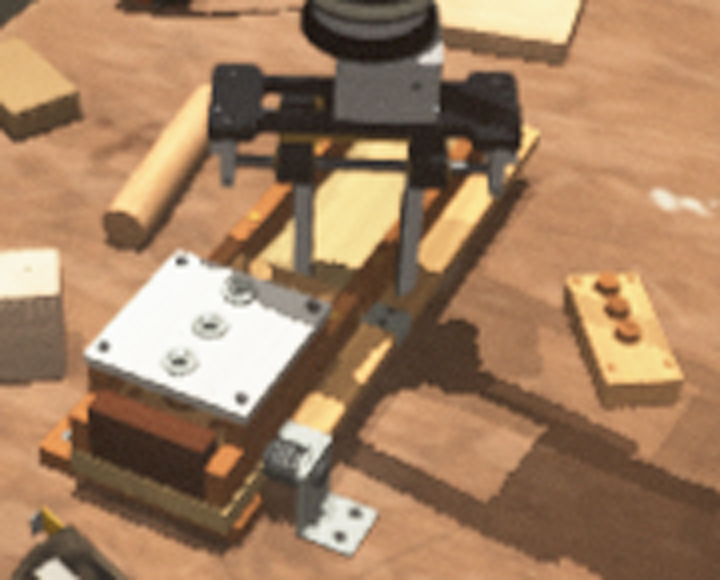

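View pics/wrist7.png

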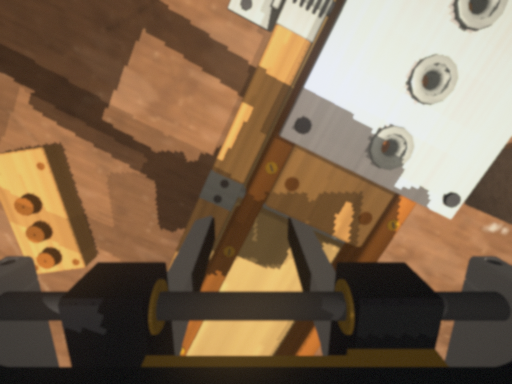

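```bash
python3 -c "
from h import *
R,p,s=pose();c=cams.camera('wrist')
for uv,z in [((265,207),.062),((363,245),.062),((205,198),.042),((240,209),.042),((303,224),.062)]: print(uv,wcast(uv,z,R,p,c))
a=cv2.imread('pics/wrist7.png')[130:260,190:400]
cv2.imwrite('pics/crop9.png',cv2.resize(a,None,fx=3.8,fy=3.8,interpolation=cv2.INTER_CUBIC))
"
```

```text
(265, 207) [0.5034 0.0268 0.062 ]
(363, 245) [0.5722 0.0309 0.062 ]
(205, 198) [0.4672 0.0088 0.042 ]
(240, 209) [0.4925 0.0119 0.042 ]
(303, 224) [0.5301 0.027  0.062 ]
```

View pics/crop9.png

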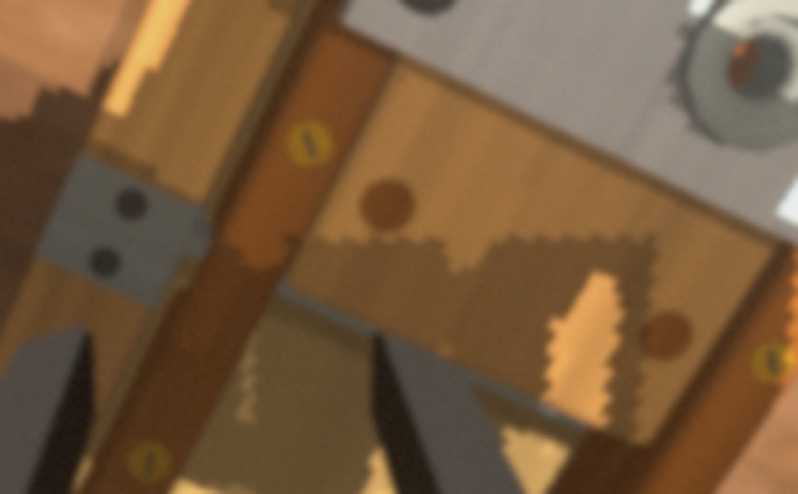

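Call:
jog_arm --pt "0 0.003 0.007 0.001 0.003 0.0005 0.1" --pt "0 0.003 0.007 0.001 0.004 0.001 0.1" --pt "0 0.003 0.007 0.001 0.005 0.0015 0.1" --pt "0 0.003 0.007 0.001 0.006 0.002 0.1" --pt "0 0.003 0.007 0.001 0.006 0.002 0.1"

```text
clock: 6.0
tcp_pos: [0.5066, 0.0059, 0.043]
orientation: [-100.7, 89.6, -75.0]
force: [-0.7, -13.1, 4.2]
width: 0.55
```

```bash
python3 -c "
from h import *
plan([.5045,.01,.0415],[.906,0.423])
c=cams.camera('wrist'); cv2.imwrite('pics/wrist8.png',c['pixels'][:,:,::-1])
a=cv2.imread('pics/wrist8.png')[130:260,190:400]
cv2.imwrite('pics/crop10.png',cv2.resize(a,None,fx=3.8,fy=3.8,interpolation=cv2.INTER_CUBIC))
"
```

```text
R [[0.002, -0.433, 0.901], [-0.008, 0.901, 0.433], [-1.0, -0.008, -0.001]] p [0.5066 0.0059 0.043 ] t 6.0 F [ -0.6939 -13.0699   4.2149] w 0.5497111342617058
turn [ 0.0109 -0.0014  0.0077] shift [ 0.0015  0.0046 -0.0001] deg 0.767406630170639 rows 0.1166899136396736
```

View pics/crop10.png

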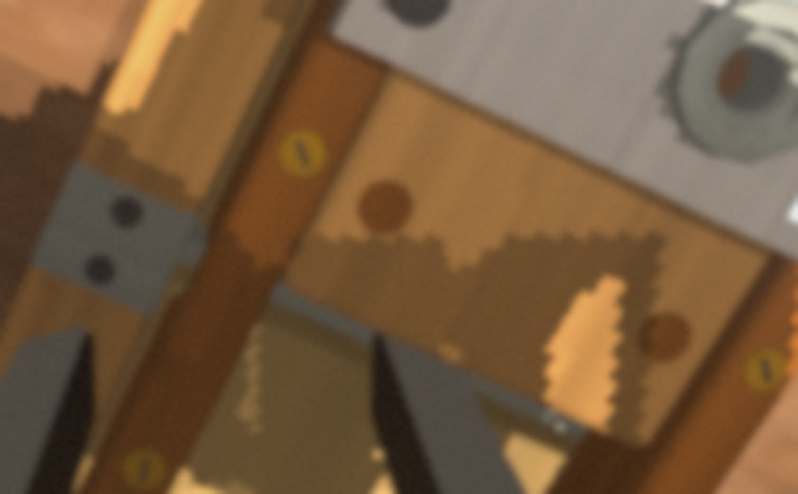

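Call:
jog_arm --pt "0 0 0.007 0.001 0.0065 0.002 0.1" --pt "0 0 0.007 0.001 0.0075 0.0025 0.1" --pt "0 0 0.007 0.001 0.0085 0.003 0.1" --pt "0 0 0.007 0.001 0.0085 0.003 0.1" --pt "0 0 0.007 0.001 0.0085 0.003 0.1"

```text
clock: 6.47
tcp_pos: [0.5065, 0.0062, 0.0433]
orientation: [-112.6, 89.0, -87.1]
force: [-0.7, -22.8, 5.2]
width: 0.547
```

```bash
python3 -c "
from h import *
plan([.5045,.01,.0415],[.906,0.423])
"
```

```text
R [[0.001, -0.43, 0.903], [-0.018, 0.903, 0.43], [-1.0, -0.016, -0.007]] p [0.5065 0.0062 0.0433] t 6.4667 F [ -0.7078 -22.755    5.2214] w 0.5471196181855369
turn [ 0.0077 -0.0067  0.0164] shift [ 0.0018  0.0043 -0.0002] deg 1.105764073169129 rows 0.1121259440547465
```

Call:
jog_arm --pt "0 0 0 0.001 -0.003 -0.001 0.1" --pt "0 0 0 0.001 -0.006 -0.0025 0.1" --pt "0 0 0 0.001 -0.009 -0.004 0.1" --pt "0 0 0 -0.006 -0.009 -0.004 0.1" --pt "0 0 0 -0.02 -0.009 -0.004 0.1"

```text
clock: 6.88
tcp_pos: [0.5048, -0.0023, 0.0617]
orientation: [-130.9, 89.1, -105.4]
force: [-1.1, 0.0, 0.4]
width: 0.547
```

Call:
jog_arm --pt "0 0 0 -0.02 0 0 0.1" --pt "0 0 0 -0.045 0 0 0.1" --pt "0 0 0 -0.075 0 0 0.1" --pt "0 0 0 -0.11 0 0 0.1" --pt "0 0 0 -0.14 0 0 0.1"

```text
clock: 7.3
tcp_pos: [0.5049, 0.0009, 0.2034]
orientation: [-134.2, 89.1, -108.6]
force: [1.2, -0.1, 1.3]
width: 0.548
```

```bash
python3 -c "
from h import *
plan([.5045,-.02,.2],[.906,0.423])
for n,b in (('scene',(145,290,190,370)),('side',(135,265,200,380)),('wrist',(60,260,130,400))):
    c=cams.camera(n); cv2.imwrite('pics/'+n+'9.png',c['pixels'][:,:,::-1])
    a=cv2.imread('pics/'+n+'9.png')[b[0]:b[1],b[2]:b[3]]
    cv2.imwrite('pics/end_'+n+'.png',cv2.resize(a,None,fx=2.9,fy=2.9,interpolation=cv2.INTER_CUBIC))
"
```

```text
R [[-0.005, -0.432, 0.902], [-0.015, 0.902, 0.432], [-1.0, -0.011, -0.011]] p [0.5049 0.0009 0.2034] t 7.3 F [ 1.2182 -0.1467  1.2518] w 0.5482362923108016
turn [ 0.0096 -0.0107  0.0111] shift [ 0.0037 -0.0187 -0.0093] deg 1.043329919716322 rows 0.5086075373026012
```

View pics/end_scene.png

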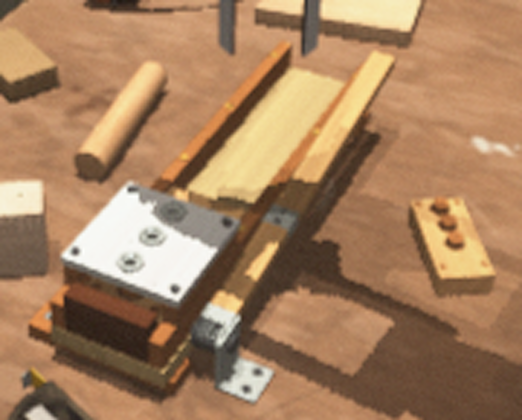

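View pics/end_wrist.png

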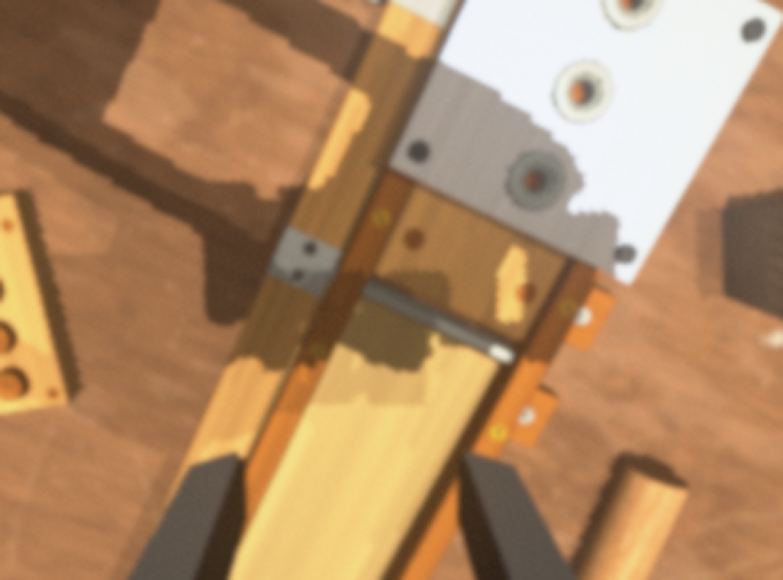

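```bash
python3 -c "
from h import *
a=cv2.imread('pics/scene0.png')[155:185,300:345];b=cv2.imread('pics/scene9.png')[155:185,300:345]
cv2.imwrite('pics/cmp.png',cv2.resize(np.hstack([a,b]),None,fx=8,fy=8,interpolation=cv2.INTER_CUBIC))
R,p,s=pose();c=cams.camera('wrist')
g=lambda u,v:(u/2.9+130,v/2.9+60)
for n,q,z in (('rearL',g(372,278),.062),('rearR',g(518,342),.062),('blade',g(435,322),.046),('plate far edge',g(508,222),.087),('bush',g(536,180),.091)): print(n,wcast(q,z,R,p,c))
"
```

```text
rearL [0.5011 0.0273 0.062 ]
rearR [0.5678 0.0294 0.062 ]
blade [0.5357 0.0195 0.046 ]
plate far edge [0.5349 0.0711 0.087 ]
bush [0.5359 0.0885 0.091 ]
```

View pics/cmp.png

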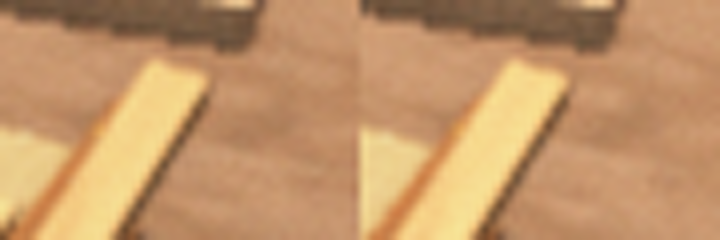

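```bash
python3 -c "
from h import *
s=arm.read_state();print(s['clock'],s['force'],s['joint_velocities']);order.finish_job()"
```

```text
7.5 [-0.2994  0.6661 -0.0422] [-0.2284  1.4574  3.3342 -0.179  -0.2638 -0.0118]
the job is handed in; nothing more can be done
```

I pressed the lever level with one fingertip and pushed the larger rack under the plate with the other. Near the end I turned the tool about 25° so the lever finger stayed off the steel bracket on the bar. I then backed off, lifted clear and handed the job in at 7.5 s; no verdict came back.

- **Rack home:** in the last push the rack stopped moving and the push force rose to about 23 N. In the final wrist picture its rear sits about 9 mm past the blade. The nominal is 10 mm, and my reading is good to 1–2 mm.
- **Gate up:** the blade stands up behind the rack, and the bar's free end looks the same as in the first picture.
- **Left alone:** I saw no change in the dowel or tall block, but I did not measure them. The tape measure was only partly in the later crops.
- **Not confirmed:** lever contact was too noisy to read at the moment of pressing (about 0.1 N). That the gate was down came from tip height and the picture. Later upward forces were 0.3 to 5 N, partly from friction on the rack. The joints were also still settling slightly (up to 3.3°/s) when I handed in, but the fingers were well clear.

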